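# Seat the bearing cups of a small paper press

## Robot

A 7-joint arm with a two-finger parallel gripper is mounted at the origin on the work surface. World frame = base frame: x ahead of the robot, y to its left, z up, the work surface at z = 0. Lengths are in mm, angles in rad, forces in N, time in s.
With the tool pointing down it reaches from about 400 to 875 mm from the base axis. Payload 4.4 kg.
Tool frame: the origin (TCP) lies at the very end of the fingers, on their centre line; the grasp point (between the pads) lies 19 mm behind it; z points along the fingers, y is the line along which they close (so a half turn about z gives the same grasp; the last joint's range is limited). The gripper opens to 85 mm and grips with 20 to 120 N. Pads are 22 mm wide; open, the fingers measure 114 mm over their backs; the gripper's body (76 mm by 85 mm) begins 54 mm behind the grasp point. The pads swing forward as they close: fully open they stand 13 mm farther back than shut.
Start: joints at [1.038, 0.628, 0.038, 1.517, -0.027, 0.996, -0.02], TCP at [292.548, -580.459, 231.313] pointing down, gripper open.
Joint ranges: [-3.06, 3.06], [-0.37, 2.12], [-1.25, 1.32], [0.18, 2.47], [-1.1, 4.24], [0.23, 1.98], [-2.94, 2.94]. Speed limits (rad/s): [2.57, 2.57, 3.14, 3.14, 3.14, 3.14, 3.14].

## Interface

Orientations are given as [roll, pitch, yaw] about the fixed x, y, z axes, in that order (R = Rz(yaw) Ry(pitch) Rx(roll)).
In Python, from cell import ctrl gives the robot as it stands.
- The arm moves only by the tool step_arm, never from a script. Its argument "series" is a list that holds one entry, the list of rows, each a list of 7 numbers: the turn, a rotation vector about the tool's x, y, z as a fraction of full scale, then the shift along the tool's x, y, z as a fraction of full scale, then the closure, from 0 (fully open) to 1 (shut). In form: [[[ax, ay, az, tx, ty, tz, gripper], ...]]. A call has 1 to 12 rows; each row shifts and turns the commanded pose from where the row before left it, along the tool's axes as they then stand; what a row does not reach is not made up. Full scale, the value 1, is 150 mm for a shift and 45 degrees for a turn. A row lasts 1/10 s, in which the tool goes at most 50 mm and 8.59 degrees, less where a joint would pass 70% of its speed; a pose out of reach is approached as far as the arm can. A call with a number of a shift or a turn outside -1 to 1 is refused whole. A call with a gripper value outside its range is refused whole. The fingers move at their own pace and stop on an object; the grip force is fixed at half the most. Time passes only in rows, so rows that do not move let the fingers close. It gives the time, the measured TCP pose, the force, the opening and the grip force at its end, in the units of the state.
- ctrl.read_state(): the state, without advancing time (a new reading comes with each control period).
- ctrl.get_image(name): name is "scene" or "top" or "wrist"; returns a dict with "img" (400x640x3 uint8, red, green, blue), "fx", "fy", "cx", "cy" (pixels), "R" (3x3) and "t" (3): a world point X has camera coordinates R X + t. Camera axes: x right, y down, z forward; pixel columns grow to the right and rows downward; lengths in mm; the calibration is good to about 2 mm. A picture is of the moment at which its call begins. There is no depth.
- ctrl.finish_job(): hands the job in; it is judged then, once.
Trained networks look in a picture, given as the dict that the camera call returned (one of the last four; its "shot" number tells which), for a name from the list of things; names that differ only in an ending like _2 or _b are one class to them, and where a whole thing is asked for, a point or a joint stands for the part that bears it (a point fixed in the world has none). Each returns a list of dicts, best first, with "score" (0 to 1); they miss things now and then, are a little off and sometimes report something else, mostly with a low value. They report only what shows in the picture. A call takes as long as a camera call. They do not tell look-alikes from the thing itself.
- ctrl.recognise(picture, thing): "centre" ([column, row] in pixels, amid what is visible of it).
The state is a dict: "clock": time; "qpos": joint angles; "qd": joint speeds; "tau": joint torques, N m; "eef_pos": TCP position; "tool_rot": TCP orientation; "force": force on the tool from outside, world axes, zero at the start; "torque": the same for the moment, N m; "width": finger opening in mm; "gripper_force": force on a finger pad.
Only numpy, scipy, OpenCV 4.12 (cv2) and the standard library are available. Lean on these libraries where they do the work, as an engineer would, in place of code of your own. Each camera call takes 0.05 s, during which the arm holds its last target. There are 200 camera calls.

## Task

Get the little paper press's bearing block ready: dip the brush in the steel grease pot, poke its tip into each of the three empty bores, left to right as the robot sees them, and stand the brush back in its stand. Then set each loose bearing cup, bevel down, into a bore of its own and drive it fully home with the drift, never with the gripper, in small taps on alternate sides of the rim so that it goes in square and never cocks noticeably. Finally stand the drift back in its stand, and leave the basin, jar and wooden mould where they are.

Things in the scene. Friction and masses are not known exactly. Their poses are not given: they have to be found in the camera images.
- block: Fixed aluminium bearing block, 94 (its x) by 275 (its y) by 40 mm high, bolted to a thin foot plate (130 by 310 by 8 mm). Origin: centre of its underside on the table, x away from the robot, y to the left along the row of bores, z up. Three bores 88 mm apart along y
- bore0 (a point): Centre of the mouth of the left (+y) bore of the block (seen from the robot), at its top face; z up. Blind bore 62 mm wide, 20 mm deep. A cup set in drops 8 mm deep, top 20 mm above the face, then is tight: it takes 8 to 15 N on one side of the rim, sinks on that side only, tilting, and stays so. Home on the floor, 12 mm lower, its top is 8 mm above the face, its centre 6 mm below
- bore1 (a point): Centre of the mouth of the middle bore of the block (seen from the robot), at its top face; z up. Blind bore 62 mm wide, 20 mm deep. A cup set in drops 8 mm deep, top 20 mm above the face, then is tight: it takes 8 to 15 N on one side of the rim, sinks on that side only, tilting, and stays so. Home on the floor, 12 mm lower, its top is 8 mm above the face, its centre 6 mm below
- bore2 (a point): Centre of the mouth of the right (-y) bore of the block (seen from the robot), at its top face; z up. Blind bore 62 mm wide, 20 mm deep. A cup set in drops 8 mm deep, top 20 mm above the face, then is tight: it takes 8 to 15 N on one side of the rim, sinks on that side only, tilting, and stays so. Home on the floor, 12 mm lower, its top is 8 mm above the face, its centre 6 mm below
- cup0_mid (a point): Loose plain steel bearing cup: an open ring 58 mm outside, 41 mm inside diameter, 28 mm tall, standing on the table on its end with the small 4 mm lead-in bevel down; 220 g. This point is its centre, 14 mm above its underside; z is its axis, up. It may be absent (then there is no reading). All cups are alike and fit any bore
- cup1_mid (a point): Loose plain steel bearing cup: an open ring 58 mm outside, 41 mm inside diameter, 28 mm tall, standing on the table on its end with the small 4 mm lead-in bevel down; 220 g. This point is its centre, 14 mm above its underside; z is its axis, up. It may be absent (then there is no reading). All cups are alike and fit any bore
- cup2_mid (a point): Loose plain steel bearing cup: an open ring 58 mm outside, 41 mm inside diameter, 28 mm tall, standing on the table on its end with the small 4 mm lead-in bevel down; 220 g. This point is its centre, 14 mm above its underside; z is its axis, up. It may be absent (then there is no reading). All cups are alike and fit any bore
- brush_stand: Fixed wooden block 80 by 80 by 46 mm high with a round hole in the middle of its top, 30 mm wide, 40 mm deep (its floor 6 mm above the table). Origin: centre of its underside. The brush stands in it
- brush_mid (a point): Grease brush, standing upright, tip down, in its stand: 160 mm long, wooden handle 18 mm in diameter (from 54 mm above the tip up to the top), steel ferrule 23 mm (30 to 54 mm above the tip), stiff black bristle head 21 mm in diameter with a flat end; 90 g. This point is half-way up, 80 mm above the tip; z along the brush from tip to handle end
- brush_tip (a point): The flat bristle end of the brush, 80 mm below brush_mid; same axes
- drift_stand: Fixed wooden block 80 by 80 by 18 mm high with a round hole in the middle of its top, 44 mm wide, 12 mm deep (its floor 6 mm above the table). Origin: centre of its underside. The drift stands in it
- drift_mid (a point): Drift for tapping, standing upright in its stand: white plastic foot, a disc 36 mm in diameter and 24 mm tall, below a 22 mm aluminium shaft, 84 mm tall in all; 220 g. This point is half-way up, 42 mm above the flat underside of the foot; z up along the shaft. The fingertips may rest on the foot's top when pushing
- drift_foot (a point): Centre of the flat underside of the drift's foot, 42 mm below drift_mid; same axes
- pot: Steel grease pot, loose: open round cup, 72 mm across the rim, tapering a little to its foot, 55 mm tall, 4 mm wall and bottom; 350 g. Origin: centre of its underside; z up
- basin: Bystander: blue plastic basin, about 150 mm across, 65 mm high. Origin: centre of its underside
- jar: Bystander: glass jar with blue lid, 70 mm across, 100 mm high. Origin: centre of its underside
- mould: Bystander: wooden paper mould, an open frame box 110 by 150 by 45 mm. Origin: centre of its underside
There are look-alikes about, which are no part of the job. Of the things like the drift_stand, leave any that is red; of the rest the smaller one is meant. Leave any black look-alike of the part that bears cup2_mid alone.

How it is judged (in metres and radians):
On the way, in this order (a step that is already met when the one before it is completed fails the run):
1. brush tip dipped in the grease pot (horizontal distance between brush_tip and pot below 0.022 m and z of brush_tip in the frame of pot below 0.045 m), for 0.2 s.
2. brush tip put into the left bore, still empty (horizontal distance between brush_tip and bore0 below 0.02 m and z of brush_tip in the frame of bore0 below -0.004 m and not (horizontal distance between cup0_mid and bore0 below 0.03 m) and not (horizontal distance between cup1_mid and bore0 below 0.03 m) and not (horizontal distance between cup2_mid and bore0 below 0.03 m)), for 0.2 s.
3. brush tip put into the middle bore, still empty (horizontal distance between brush_tip and bore1 below 0.02 m and z of brush_tip in the frame of bore1 below -0.004 m and not (horizontal distance between cup0_mid and bore1 below 0.03 m) and not (horizontal distance between cup1_mid and bore1 below 0.03 m) and not (horizontal distance between cup2_mid and bore1 below 0.03 m)), for 0.2 s.
4. brush tip put into the right bore, still empty (horizontal distance between brush_tip and bore2 below 0.02 m and z of brush_tip in the frame of bore2 below -0.004 m and not (horizontal distance between cup0_mid and bore2 below 0.03 m) and not (horizontal distance between cup1_mid and bore2 below 0.03 m) and not (horizontal distance between cup2_mid and bore2 below 0.03 m)), for 0.2 s.
5. brush back in its stand and let go (horizontal distance between brush_tip and brush_stand below 0.012 m and height (world z) of brush_tip below 0.014 m and angle between brush_mid's own z axis and vertical below 0.3 rad and contact force between the fingers and brush below 0.1 N), for 0.3 s.
6. a cup tapped with the drift (((contact force between drift and cup0 above 3 N and (horizontal distance between cup0_mid and bore0 below 0.006 m or horizontal distance between cup0_mid and bore1 below 0.006 m or horizontal distance between cup0_mid and bore2 below 0.006 m)) or (contact force between drift and cup1 above 3 N and (horizontal distance between cup1_mid and bore0 below 0.006 m or horizontal distance between cup1_mid and bore1 below 0.006 m or horizontal distance between cup1_mid and bore2 below 0.006 m)) or (contact force between drift and cup2 above 3 N and (horizontal distance between cup2_mid and bore0 below 0.006 m or horizontal distance between cup2_mid and bore1 below 0.006 m or horizontal distance between cup2_mid and bore2 below 0.006 m)))), for 0.02 s.
At the end, for the whole second after the job is handed in: Each cup present is in a bore, at rest, bevel down: within 4 mm of its centre, 2.5 mm of home, square to 0.06 rad. Brush upright in its stand (tip within 12 mm of centre, 8 mm of the floor), drift upright in its own (14 mm, 6 mm). Pot upright (((horizontal distance between cup0_mid and bore0 below 0.004 m and z of cup0_mid in the frame of bore0 between -0.01 and -0.0035 m and angle between cup0_mid's own z axis and vertical below 0.06 rad) or (horizontal distance between cup0_mid and bore1 below 0.004 m and z of cup0_mid in the frame of bore1 between -0.01 and -0.0035 m and angle between cup0_mid's own z axis and vertical below 0.06 rad) or (horizontal distance between cup0_mid and bore2 below 0.004 m and z of cup0_mid in the frame of bore2 between -0.01 and -0.0035 m and angle between cup0_mid's own z axis and vertical below 0.06 rad)) and ((horizontal distance between cup1_mid and bore0 below 0.004 m and z of cup1_mid in the frame of bore0 between -0.01 and -0.0035 m and angle between cup1_mid's own z axis and vertical below 0.06 rad) or (horizontal distance between cup1_mid and bore1 below 0.004 m and z of cup1_mid in the frame of bore1 between -0.01 and -0.0035 m and angle between cup1_mid's own z axis and vertical below 0.06 rad) or (horizontal distance between cup1_mid and bore2 below 0.004 m and z of cup1_mid in the frame of bore2 between -0.01 and -0.0035 m and angle between cup1_mid's own z axis and vertical below 0.06 rad)) and ((horizontal distance between cup2_mid and bore0 below 0.004 m and z of cup2_mid in the frame of bore0 between -0.01 and -0.0035 m and angle between cup2_mid's own z axis and vertical below 0.06 rad) or (horizontal distance between cup2_mid and bore1 below 0.004 m and z of cup2_mid in the frame of bore1 between -0.01 and -0.0035 m and angle between cup2_mid's own z axis and vertical below 0.06 rad) or (horizontal distance between cup2_mid and bore2 below 0.004 m and z of cup2_mid in the frame of bore2 between -0.01 and -0.0035 m and angle between cup2_mid's own z axis and vertical below 0.06 rad)) and horizontal distance between brush_tip and brush_stand below 0.012 m and height (world z) of brush_tip below 0.014 m and angle between brush_mid's own z axis and vertical below 0.3 rad and horizontal distance between drift_foot and drift_stand below 0.014 m and height (world z) of drift_foot below 0.012 m and angle between drift_mid's own z axis and vertical below 0.15 rad and linear speed of each of cup0, cup1, cup2 below 0.02 m/s and angle between pot's own z axis and vertical below 0.2 rad); the robot touches nothing.
It fails at once if a cup cocked in its bore by more than 0.19 rad while being driven ((horizontal distance between cup0_mid and bore0 below 0.008 m and z of cup0_mid in the frame of bore0 below 0.0045 m and angle between cup0_mid's own z axis and vertical above 0.19 rad) or (horizontal distance between cup0_mid and bore1 below 0.008 m and z of cup0_mid in the frame of bore1 below 0.0045 m and angle between cup0_mid's own z axis and vertical above 0.19 rad) or (horizontal distance between cup0_mid and bore2 below 0.008 m and z of cup0_mid in the frame of bore2 below 0.0045 m and angle between cup0_mid's own z axis and vertical above 0.19 rad) or (horizontal distance between cup1_mid and bore0 below 0.008 m and z of cup1_mid in the frame of bore0 below 0.0045 m and angle between cup1_mid's own z axis and vertical above 0.19 rad) or (horizontal distance between cup1_mid and bore1 below 0.008 m and z of cup1_mid in the frame of bore1 below 0.0045 m and angle between cup1_mid's own z axis and vertical above 0.19 rad) or (horizontal distance between cup1_mid and bore2 below 0.008 m and z of cup1_mid in the frame of bore2 below 0.0045 m and angle between cup1_mid's own z axis and vertical above 0.19 rad) or (horizontal distance between cup2_mid and bore0 below 0.008 m and z of cup2_mid in the frame of bore0 below 0.0045 m and angle between cup2_mid's own z axis and vertical above 0.19 rad) or (horizontal distance between cup2_mid and bore1 below 0.008 m and z of cup2_mid in the frame of bore1 below 0.0045 m and angle between cup2_mid's own z axis and vertical above 0.19 rad) or (horizontal distance between cup2_mid and bore2 below 0.008 m and z of cup2_mid in the frame of bore2 below 0.0045 m and angle between cup2_mid's own z axis and vertical above 0.19 rad)).
It fails at once if a cup driven by the gripper: touched with more than 6 N when already over 3 mm deeper than where it sits when set in by hand ((contact force between the fingers and cup0 above 6 N and ((horizontal distance between cup0_mid and bore0 below 0.008 m and z of cup0_mid in the frame of bore0 below 0.003 m) or (horizontal distance between cup0_mid and bore1 below 0.008 m and z of cup0_mid in the frame of bore1 below 0.003 m) or (horizontal distance between cup0_mid and bore2 below 0.008 m and z of cup0_mid in the frame of bore2 below 0.003 m))) or (contact force between the fingers and cup1 above 6 N and ((horizontal distance between cup1_mid and bore0 below 0.008 m and z of cup1_mid in the frame of bore0 below 0.003 m) or (horizontal distance between cup1_mid and bore1 below 0.008 m and z of cup1_mid in the frame of bore1 below 0.003 m) or (horizontal distance between cup1_mid and bore2 below 0.008 m and z of cup1_mid in the frame of bore2 below 0.003 m))) or (contact force between the fingers and cup2 above 6 N and ((horizontal distance between cup2_mid and bore0 below 0.008 m and z of cup2_mid in the frame of bore0 below 0.003 m) or (horizontal distance between cup2_mid and bore1 below 0.008 m and z of cup2_mid in the frame of bore1 below 0.003 m) or (horizontal distance between cup2_mid and bore2 below 0.008 m and z of cup2_mid in the frame of bore2 below 0.003 m)))).
It fails at once if the grease pot knocked over (angle between pot's own z axis and vertical above 0.5 rad).
It fails at once if the basin, jar or mould moved more than 30 mm (distance of any of basin, jar, mould from where it was at the start of the episode above 0.03 m).
Of cup0, cup1, cup2 only 2 to 3 are there at a start; the rules pass over those that are not, and their reading is None.
At some moment in a run one of cup0, cup1, cup2 may be knocked a few centimetres aside while the robot is not near it.
It also fails if it takes over 208 s, if anything falls off the work surface, if the arm or the gripper's body presses on something with over 40 N, if the wrist force passes 120 N, or if a joint passes its speed limit or range.

## Working session

There is one attempt and no reset: what is moved stays moved. The work goes in short steps, Python scripts to look and compute and a tool call to move; the robot and the scene stay as the last step left them, time stands still between calls to the robot, and variables do not carry over. Pictures are saved under pics/ and viewed, at most 15 in all, crops included, and the job is handed in when it is done.

Besides the shell and the picture viewer there is one more tool, called after ">>>" in YAML: its name, and indented under it one key for each argument. step_arm: Moves the arm, as the interface text tells. Shift numbers are shares of 150 mm and turn numbers shares of 45 degrees, none past 1 either way. Its arguments: {"type":"object","properties":{"series":{"type":"array","items":{"type":"array","items":{"type":"array","items":{"type":"number","minimum":-1,"maximum":1}}}}},"required":["series"]}

```bash
mkdir -p pics
cat > h.py <<'E'
import numpy as np, cv2
from cell import ctrl
def save(p,name,crop=None,scale=1):
    im=p["img"][:,:,::-1]
    if crop: c0,r0,c1,r1=crop; im=im[r0:r1,c0:c1]
    im=cv2.resize(im,None,fx=scale,fy=scale,interpolation=cv2.INTER_CUBIC)
    cv2.imwrite("pics/"+name+".png",im)
def ray(p,px):
    R=np.array(p["R"]);t=np.array(p["t"])
    d=R.T@np.array([(px[0]-p["cx"])/p["fx"],(px[1]-p["cy"])/p["fy"],1]); return -R.T@t,d
def at(p,px,z):
    o,d=ray(p,px); return o+d*(z-o[2])/d[2]
def proj(p,X):
    c=np.array(p["R"])@np.array(X,float)+np.array(p["t"]); return [p["fx"]*c[0]/c[2]+p["cx"],p["fy"]*c[1]/c[2]+p["cy"]]
E
python3 - <<'E'
from h import *
s=ctrl.read_state(); print({k:np.round(s[k],3) for k in s if k in("clock","eef_pos","tool_rot","force","width")})
H=dict(block=24,cup0_mid=14,brush_stand=46,brush_mid=86,drift_stand=18,drift_mid=48,pot=40,basin=40,jar=60,mould=30)
for n in("top","scene"):
    p=ctrl.get_image(n); save(p,n+"0",scale=1.25)
    o,_=ray(p,[320,200]); print(n,np.round(o),p["fx"])
    for k,z in H.items():
        print(k,[(np.round(d["centre"]),round(d["score"],2),np.round(at(p,d["centre"],z)[:2])) for d in ctrl.recognise(p,k)[:5]])
E
```

```text
{'clock': np.float64(0.0), 'eef_pos': array([ 292.289, -579.885,  230.406]), 'tool_rot': array([-3.14 , -0.   ,  0.467]), 'force': array([ 0.551,  0.019, -0.823]), 'width': np.float64(85.443)}
top [ 351.  -46. 1246.] 457.57979175827074
block [(array([298., 179.]), 0.58, array([613.,  26.]))]
cup0_mid [(array([300., 180.]), 0.49, array([612.,  24.]))]
brush_stand [(array([202., 246.]), 0.75, array([430., 279.]))]
brush_mid [(array([194., 238.]), 0.43, array([448., 290.]))]
drift_stand [(array([310., 278.]), 0.79, array([345.,  -4.])), (array([261., 246.]), 0.77, array([430., 128.])), (array([228., 299.]), 0.62, array([292., 212.]))]
drift_mid [(array([253., 246.]), 0.51, array([431., 143.])), (array([300., 182.]), 0.35, array([599.,  21.]))]
pot [(array([202., 188.]), 0.77, array([586., 286.]))]
basin [(array([249., 119.]), 0.97, array([779., 161.])), (array([203., 190.]), 0.3, array([581., 284.]))]
jar [(array([325., 121.]), 0.79, array([765., -47.]))]
mould [(array([406., 131.]), 0.85, array([ 744., -269.])), (array([412., 203.]), 0.4, array([ 543., -278.])), (array([302., 178.]), 0
[... 156 characters left out ...]
 0.3, array([614.,  36.]))]
brush_stand [(array([469., 272.]), 0.89, array([469., 293.]))]
brush_mid [(array([483., 252.]), 0.9, array([432., 294.]))]
drift_stand [(array([470., 204.]), 0.93, array([291., 210.])), (array([381., 181.]), 0.89, array([363.,   3.])), (array([406., 239.]), 0.87, array([465., 142.]))]
drift_mid [(array([415., 231.]), 0.81, array([452., 152.]))]
pot [(array([441., 316.]), 0.69, array([585., 293.]))]
basin [(array([331., 350.]), 0.64, array([771., 161.])), (array([469., 273.]), 0.33, array([468., 294.]))]
jar [(array([251., 281.]), 0.75, array([765., -51.]))]
mould [(array([191., 231.]), 0.82, array([ 754., -261.])), (array([482., 252.]), 0.41, array([399., 293.]))]
```

View pics/top0.png

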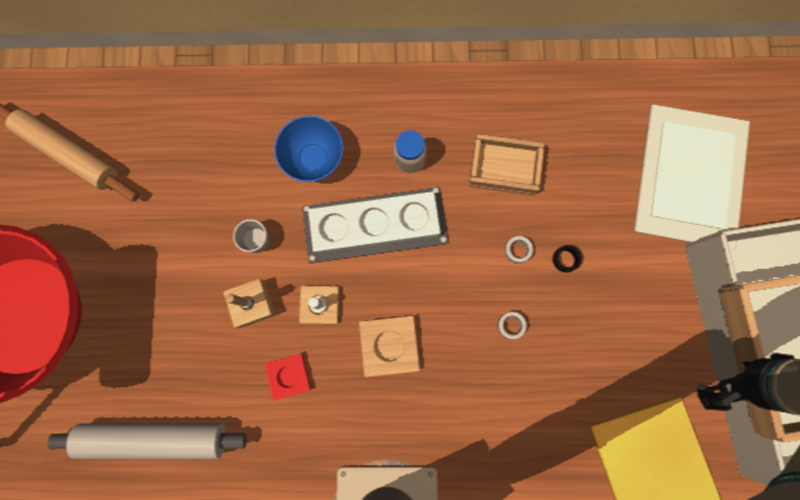

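View pics/scene0.png

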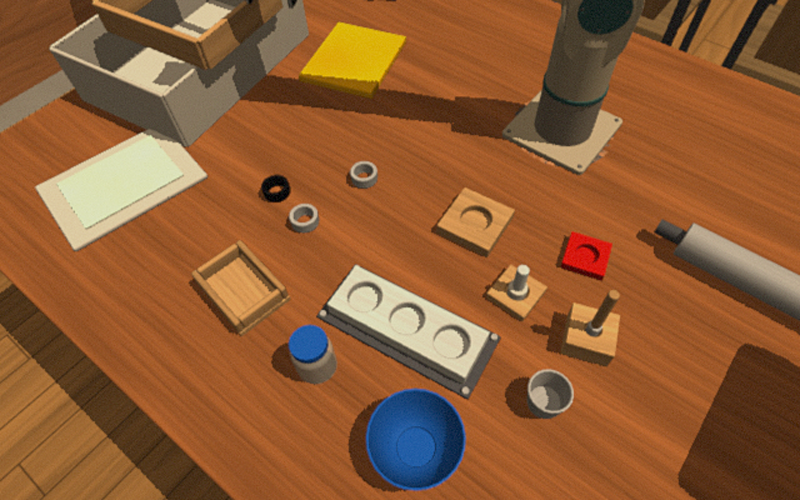

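Top view (800 px wide): two steel cups at (519,249) and (513,325). The black ring at (567,258) is a look-alike, so I leave it. Three things look like the drift stand: red at (288,376), a large wooden one at (390,345), and a small wooden one at (319,305) with the drift in it. The small wooden one is meant, because it isn't red, it's the smaller of the rest and it holds the drift. The block's bores are at (333,227), (374,221) and (414,215), the brush stand at (248,303) and the pot at (251,236).

Next I move over the work area for a closer wrist view.

>>> step_arm:
  series:
    - [[0,0,0.149,0,0,-0.2,0],[0,0,0.149,0,0,-0.2,0],[0,0,0.149,0,0,-0.2,0],[0,0,0.149,0,0,-0.2,0],[0,0,0,0.07,-0.325,0,0],[0,0,0,0.07,-0.325,0,0],[0,0,0,0.07,-0.325,0,0],[0,0,0,0.07,-0.325,0,0],[0,0,0,0.07,-0.325,0,0],[0,0,0,0.07,-0.325,0,0],[0,0,0,0.07,-0.325,0,0],[0,0,0,0.07,-0.325,0,0]]

```text
clock: 2.3
eef_pos: [377.2, -188.6, 351.7]
tool_rot: [3.141, -0.001, -0.002]
force: [1.1, -0.5, -0.3]
width: 85.5
gripper_force: 0.0
```

>>> step_arm:
  series:
    - [[0,0,0,0.07,-0.325,0,0],[0,0,0,0.07,-0.325,0,0],[0,0,0,0.07,-0.325,0,0],[0,0,0,0.07,-0.325,0,0],[0,0,0,0.07,-0.325,0,0],[0,0,0,0.07,-0.325,0,0],[0,0,0,0.07,-0.325,0,0],[0,0,0,0,0,0,0]]

```text
clock: 3.1
eef_pos: [451.2, 158.5, 351.5]
tool_rot: [-3.136, -0.001, 0.01]
force: [-0.6, -0.5, 0.9]
width: 85.1
gripper_force: 0.0
```

Run:
```python
from h import *
s=ctrl.read_state(); print(s["clock"],np.round(s["eef_pos"],1),np.round(s["tool_rot"],3),np.round(s["qpos"],2))
p=ctrl.get_image("wrist"); save(p,"w1",scale=1.25)
o,d=ray(p,[320,200]); print(np.round(o),np.round(d,2),p["fx"])
```

```text
3.1 [451.2 158.5 351.5] [-3.136e+00 -1.000e-03  1.000e-02] [-0.21  0.26 -0.23  1.8   0.06  1.09 -2.03]
[536. 160. 494.] [-0.32 -0.01 -0.95] 322.35953179282194
```

View pics/w1.png

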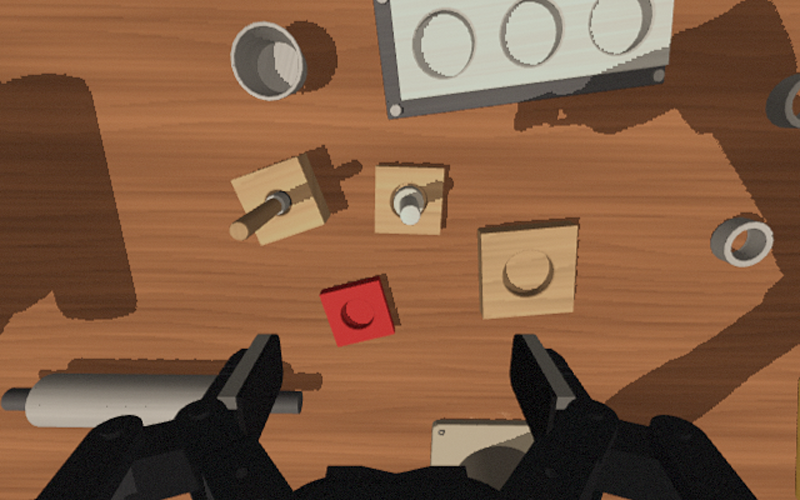

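Wrist view (800 px wide): bores at about (444,44), (531,32) and (620,22), pot rim at (267,60), brush top at (239,230). The drift is at (410,214) in the small wooden stand (410,199), beside the larger wooden one and the red one. This enlarged view confirms the choice.

Run:
```python
from h import *
p=ctrl.get_image("wrist")
im=p["img"]; hsv=cv2.cvtColor(im,cv2.COLOR_RGB2HSV)
for z in(40,48):
    b=[at(p,[u/1.25,v/1.25],z)[:2] for u,v in((444,44),(531,32),(620,22))]
    print(z,np.round(b,1),[round(np.linalg.norm(b[i+1]-b[i]),1) for i in(0,1)])
f=lambda u,v,z:np.round(at(p,[u/1.25,v/1.25],z)[:2],1)
print("pot",f(267,60,55),"brushtop",f(239,230,166),"ferr top",f(281,201,60),"drifttop",f(410,214,90),"cupnear",f(741,240,28))
print("stand corners", [f(*c,18) for c in((376,165),(446,166),(441,235),(375,232))])
print("brush stand", [f(*c,46) for c in((232,181),(305,155),(327,213),(262,244))])
for n in("top","scene"):
    q=ctrl.get_image(n)
    g=cv2.cvtColor(q["img"],cv2.COLOR_RGB2GRAY)
    # triangulation check of block top-face height: bores in px
    print(n,[np.round(at(q,np.array(c)/1.25,z)[:2]) for z in(40,48) for c in(((333,227),(374,221),(414,215)) if n=="top" else ((451,341),(407,319),(365,296)))])
    save(q,n+"1",(330,140,500,300) if n=="top" else (180,110,360,240),4)
```

```text
40 [[602.6 107.5]
 [613.9  21. ]
 [623.2 -66.3]] [np.float64(87.3), np.float64(87.8)]
48 [[601.4 108.4]
 [612.5  23.4]
 [621.7 -62.4]] [np.float64(85.7), np.float64(86.3)]
pot [585.2 283.3] brushtop [442.4 287.4] ferr top [445.3 280.4] drifttop [438.8 140.7] cupnear [ 394.2 -262. ]
stand corners [array([479.6, 178.5]), array([478.9,  97.2]), array([395.4,  99.5]), array([398.8, 180.5])]
brush stand [array([464.5, 336.7]), array([493.1, 254. ]), array([428.9, 233.3]), array([391.5, 311. ])]
top [array([603., 112.]), array([615.,  24.]), array([628., -63.]), array([601., 111.]), array([613.,  23.]), array([626., -63.])]
scene [array([605., 112.]), array([618.,  27.]), array([628., -61.]), array([608., 114.]), array([621.,  30.]), array([631., -58.])]
```

>>> step_arm:
  series:
    - [[0,0,0,-0.018,-0.28,0,0],[0,0,0,-0.018,-0.28,0,0],[0,0,0,-0.018,-0.28,0,0],[0,0,0,0,0,0.3,0],[0,0,0,0,0,0.3,0],[0,0,0,0,0,0.3,0],[0,0,0,0,0,0.2,0],[0,0,0,0,0,0,0]]

```text
clock: 4.1
eef_pos: [441.2, 272.8, 183.0]
tool_rot: [3.136, 0.007, -0.004]
force: [-0.2, -0.1, 0.1]
width: 85.5
gripper_force: 0.0
```

Run:
```python
from h import *
s=ctrl.read_state(); print(s["clock"],np.round(s["eef_pos"],1),np.round(s["tool_rot"],3),np.round(s["qpos"],2))
p=ctrl.get_image("wrist"); save(p,"w2",scale=1.0)
```

```text
4.1 [441.2 272.8 183. ] [ 3.136  0.007 -0.004] [-0.45  0.52 -0.24  1.92  0.18  0.73 -2.36]
```

View pics/w2.png

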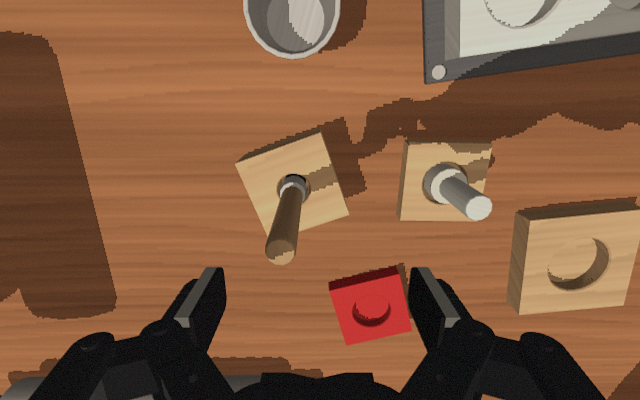

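Wrist view (640 px): brush top at (281,252), ferrule at (293,188), drift top at (479,208), pot rim near (293,12).

Run:
```python
from h import *
p=ctrl.get_image("wrist")
s=ctrl.read_state(); print(np.round(s["eef_pos"],1))
f=lambda u,v,z:np.round(at(p,[u,v],z)[:2],1)
print("top",f(281,252,166),"ferr60",f(294,183,60),"drift top",f(479,208,90),"drift shoulder",f(446,183,30))
print([f(*c,46) for c in((237,162),(321,133),(349,214),(272,237))],[f(*c,18) for c in((405,141),(491,142),(486,221),(400,220))])
```

```text
[443.9 275.6 187. ]
top [442.3 295.1] ferr60 [452.5 294.2] drift top [439.9 147.1] drift shoulder [443.5 150.6]
[array([468.1, 345.1]), array([493.1, 270.8]), array([418.3, 244.5]), array([395. , 317.7])] [array([481.8, 190.1]), array([480.5, 107.7]), array([398.9,  98.6]), array([400.4, 188.2])]
```

```bash
cat >> h.py <<'E'
def track(old,p,pts,h=14):
    """pixel positions in p of points clicked in saved picture old"""
    a=cv2.imread("pics/"+old+".png",0); b=cv2.cvtColor(p["img"],cv2.COLOR_RGB2GRAY); out=[]
    for u,v in pts:
        u0,v0=max(int(u)-h,0),max(int(v)-h,0); t=a[v0:int(v)+h,u0:int(u)+h]
        r=cv2.matchTemplate(b,t,cv2.TM_CCOEFF_NORMED); _,m,_,l=cv2.minMaxLoc(r); out.append((l[0]+u-u0,l[1]+v-v0,round(m,2)))
    return out
E
python3 - <<'E'
from h import *
p=ctrl.get_image("wrist")
s=ctrl.read_state(); print(np.round(s["eef_pos"],1),np.round(s["tool_rot"],3))
P=[(281,252,166),(294,183,60),(479,208,90),(446,183,30),(237,162,46),(321,133,46),(349,214,46),(272,237,46),(405,141,18),(491,142,18),(486,221,18),(400,220,18)]
for c,t in zip(P,track("w2",p,[c[:2] for c in P])): print(c,t,np.round(at(p,t[:2],c[2])[:2],1))
E
```

```text
[444.5 276.4 188. ] [-3.14e+00 -2.00e-03 -3.00e-03]
(281, 252, 166) (623, 128, 0.83) [510.8 123.9]
(294, 183, 60) (298, 186, 0.97) [450.9 292.5]
(479, 208, 90) (480, 211, 0.97) [438.4 146.7]
(446, 183, 30) (448, 186, 1.0) [441.7 149.4]
(237, 162, 46) (242, 165, 0.99) [466.5 342.9]
(321, 133, 46) (325, 137, 0.98) [491.  268.9]
(349, 214, 46) (352, 216, 0.99) [417.3 243. ]
(272, 237, 46) (278, 238, 0.94) [394.7 313.8]
(405, 141, 18) (408, 142, 0.95) [482.3 188.4]
(491, 142, 18) (493, 143, 0.94) [481.1 106.6]
(486, 221, 18) (488, 223, 0.99) [397.9  97.2]
(400, 220, 18) (403, 222, 0.98) [399.4 186.2]
```

>>> step_arm:
  series:
    - [[0,0,0,-0.01,-0.05,0,0],[0,0,0,0,-0.055,0,0],[0,0,0,0,0,0.2,0],[0,0,0,0,0,0.2,0],[0,0,0,0,0,0.14,0],[0,0,0,0,0,0,0.0],[0,0,0,0,0,0,1],[0,0,0,0,0,0,1],[0,0,0,0,0,0,1],[0,0,0,0,0,0,1],[0,0,0,0,0,0,1],[0,0,0,0,0,0,1]]

```text
clock: 5.45
eef_pos: [442.1, 292.8, 106.2]
tool_rot: [-3.141, -0.001, -0.001]
force: [-0.7, 0.0, 6.0]
width: 16.5
gripper_force: 58.5
```

Run:
```python
from h import *
s=ctrl.read_state(); print(s["clock"],np.round(s["eef_pos"],1),np.round(s["tool_rot"],3),s["width"],s["gripper_force"],np.round(s["force"],1))
```

```text
5.45 [442.1 292.8 106.2] [-3.141e+00 -1.000e-03 -1.000e-03] 16.538470713348037 58.450185656547546 [-0.7  0.   6. ]
```

>>> step_arm:
  series:
    - [[0,0,0,0,0,-0.2,1],[0,0,0,0,0,-0.25,1],[0,0,0,0,0,-0.25,1],[0,0,0,0,0,-0.25,1],[0,0,0,0.13,0.14,0,1],[0,0,0,0.13,0.14,0,1],[0,0,0,0.13,0.13,0,1],[0,0,0,0,0,0,1],[0,0,0,0,0,0,1],[0,0,0,0,0,0,1]]

```text
clock: 6.45
eef_pos: [499.0, 231.6, 247.6]
tool_rot: [-3.141, 0.001, 0.0]
force: [-0.0, 0.3, -0.1]
width: 16.5
gripper_force: 58.6
```

```bash
cat >> h.py <<'E'
import pickle
def shot(n,name,**k):
    p=ctrl.get_image(n); save(p,name,**k); pickle.dump(p,open(name+".pkl","wb")); return p
def load(name): return pickle.load(open(name+".pkl","rb"))
E
python3 - <<'E'
from h import *
p=shot("wrist","w3",scale=1.25)
s=ctrl.read_state(); print(s["clock"],np.round(s["eef_pos"],1),np.round(s["tool_rot"],3),s["width"])
E
```

```text
6.5 [499.1 231.8 247.7] [-3.141e+00  1.000e-03  1.000e-03] 16.708781218938544
```

View pics/w3.png

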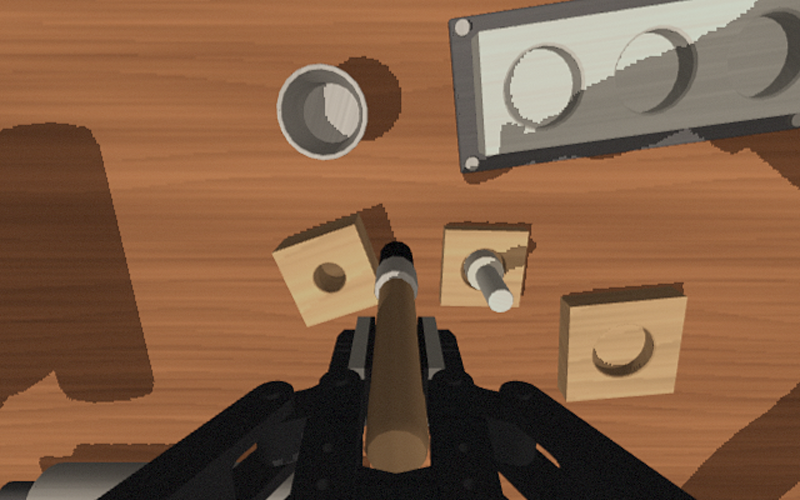

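Wrist view (800 px): bore mouths at (543,87) and (656,70), pot rim at (322,112), empty brush-stand hole at (330,277), brush tip at (397,247), drift top at (500,300).

Run:
```python
from h import *
p=load("w3")
f=lambda u,v,z:np.round(at(p,[u/1.25,v/1.25],z)[:2],1)
a,b=f(543,87,40),f(656,70,40); print("bores",a,b,np.linalg.norm(a-b), "ext",2*b-a)
print("pot",f(322,112,55),"hole",f(330,277,46),"stand",np.mean([f(*c,46) for c in((275,253),(356,223),(384,300),(309,326))],0),"brush tip",f(397,250,147.6),"brush ferr top",f(395,285,201))
print("drift top",f(500,300,90),"stand",np.mean([f(*c,18) for c in((446,230),(531,232),(526,307),(441,305))],0),[f(*c,18) for c in((446,230),(531,232),(526,307),(441,305))])
```

```text
bores [604.1 114.1] [616.6  25.9] 89.08136729978945 ext [629.1 -62.3]
pot [585.  290.3] hole [441.6 293.1] stand [441.65 292.15] brush tip [502.1 231.7] brush ferr top [501.2 232.9]
drift top [439.4 146.9] stand [437.775 143.05 ] [array([478.6, 184.3]), array([476.6, 102.7]), array([396.8,  99. ]), array([399.1, 186.2])]
```

>>> step_arm:
  series:
    - [[0,0,0,0.187,-0.13,0,1],[0,0,0,0.187,-0.13,0,1],[0,0,0,0.187,-0.13,0,1],[0,0,0,0,0,0,1],[0,0,0,0,0,0.28,1],[0,0,0,0,0,0.28,1],[0,0,0,0,0,0.28,1],[0,0,0,0,0,0,1],[0,0,0,0,0,0,1],[0,0,0,0,0,0,1],[0,0,0,0,0,0,1],[0,0,0,0,0,0,1]]

```text
clock: 7.7
eef_pos: [585.2, 289.7, 123.9]
tool_rot: [-3.14, -0.003, -0.001]
force: [-0.2, -1.6, -1.3]
width: 16.7
gripper_force: 58.8
```

>>> step_arm:
  series:
    - [[0,0,0,0,0,-0.3,1],[0,0,0,0,0,-0.3,1],[0,0,0,0,0,0,1],[0,0,0,0.028,0.293,0,1],[0,0,0,0.028,0.293,0,1],[0,0,0,0.028,0.293,0,1],[0,0,0,0.028,0.293,0,1],[0,0,0,0,0,0,1],[0,0,0,0,0,0,1]]

```text
clock: 8.6
eef_pos: [601.1, 111.5, 212.2]
tool_rot: [3.141, -0.001, -0.005]
force: [-0.5, 0.8, -0.7]
width: 16.5
gripper_force: 58.9
```

Run:
```python
from h import *
p=shot("wrist","w4",scale=1.25)
s=ctrl.read_state(); print(s["clock"],np.round(s["eef_pos"],1),np.round(s["tool_rot"],3),s["width"])
print([np.round(np.array(proj(p,b+[40]))*1.25) for b in([604,114],[616.5,26.5],[628.5,-61.5])])
```

```text
8.65 [600.8 113.8 212.2] [-3.141e+00 -1.000e-03 -2.000e-03] 16.663880982776316
[array([394., 222.]), array([504., 206.]), array([617., 190.])]
```

View pics/w4.png

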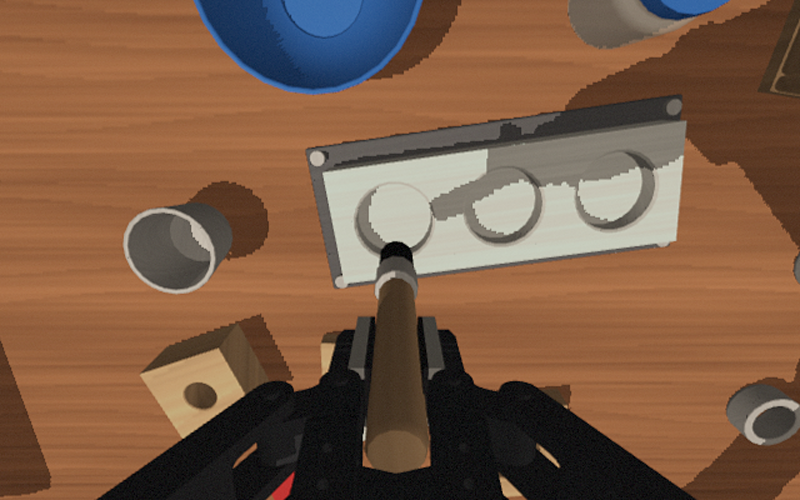

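Bore mouths appear at (395,219), (503,205) and (615,189). That's within 3 px of my estimates, and the brush is above the left bore.

>>> step_arm:
  series:
    - [[0,0,0,0.01,0,0.29,1],[0,0,0,0,0,0.29,1],[0,0,0,0,0,0,1],[0,0,0,0,0,0,1],[0,0,0,0,0,0,1],[0,0,0,0,0,0,1],[0,0,0,0,0,0,1]]

```text
clock: 9.35
eef_pos: [603.1, 113.6, 126.4]
tool_rot: [-3.141, -0.002, -0.001]
force: [-0.7, -0.0, -0.5]
width: 16.2
gripper_force: 59.6
```

>>> step_arm:
  series:
    - [[0,0,0,0,0,-0.2,1],[0,0,0,0,0,-0.2,1],[0,0,0,0.042,0.293,0,1],[0,0,0,0.042,0.293,0,1],[0,0,0,0,0,0,1],[0,0,0,0,0,0.2,1],[0,0,0,0,0,0.2,1],[0,0,0,0,0,0,1],[0,0,0,0,0,0,1],[0,0,0,0,0,0,1],[0,0,0,0,0,0,1],[0,0,0,0,0,0,1]]

```text
clock: 10.55
eef_pos: [615.6, 25.5, 126.1]
tool_rot: [-3.142, -0.002, -0.001]
force: [0.1, 0.9, -0.4]
width: 16.4
gripper_force: 59.6
```

>>> step_arm:
  series:
    - [[0,0,0,0,0,-0.2,1],[0,0,0,0,0,-0.2,1],[0,0,0,0.042,0.293,0,1],[0,0,0,0.042,0.293,0,1],[0,0,0,0,0,0,1],[0,0,0,0,0,0.2,1],[0,0,0,0,0,0.2,1],[0,0,0,0,0,0,1],[0,0,0,0,0,0,1],[0,0,0,0,0,0,1],[0,0,0,0,0,0,1],[0,0,0,0,0,0,1]]

```text
clock: 11.75
eef_pos: [628.1, -62.5, 126.1]
tool_rot: [3.141, -0.002, -0.001]
force: [0.3, 0.5, -1.3]
width: 16.6
gripper_force: 59.6
```

>>> step_arm:
  series:
    - [[0,0,0,0,0,-0.3,1],[0,0,0,0,0,-0.3,1],[0,0,0,-0.1386,-0.2633,0,1],[0,0,0,-0.1386,-0.2633,0,1],[0,0,0,-0.1386,-0.2633,0,1],[0,0,0,-0.1386,-0.2633,0,1],[0,0,0,-0.1386,-0.2633,0,1],[0,0,0,-0.1386,-0.2633,0,1],[0,0,0,-0.1386,-0.2633,0,1],[0,0,0,-0.1386,-0.2633,0,1],[0,0,0,-0.1386,-0.2633,0,1],[0,0,0,0,0,0,1]]

```text
clock: 12.95
eef_pos: [436.5, 301.1, 216.0]
tool_rot: [-3.136, 0.0, 0.01]
force: [-1.1, 0.3, -1.1]
width: 16.5
gripper_force: 59.6
```

>>> step_arm:
  series:
    - [[0,0,0,0,0,0,1],[0,0,0,0,0,0,1]]

```text
clock: 13.15
eef_pos: [441.4, 291.9, 215.1]
tool_rot: [3.141, -0.001, -0.003]
force: [-0.0, -0.2, -0.7]
width: 16.4
gripper_force: 59.6
```

>>> step_arm:
  series:
    - [[0,0,0,0,-0.005,0.2,1],[0,0,0,0,0,0.2,1],[0,0,0,0,0,0.2,1],[0,0,0,0,0,0.115,1],[0,0,0,0,0,0,1],[0,0,0,0,0,0,1]]

```text
clock: 13.75
eef_pos: [441.6, 292.6, 107.6]
tool_rot: [3.141, -0.0, -0.004]
force: [-0.1, 0.9, -0.5]
width: 16.4
gripper_force: 60.0
```

>>> step_arm:
  series:
    - [[0,0,0,0,0,0,0],[0,0,0,0,0,0,0],[0,0,0,0,0,0,0],[0,0,0,0,0,0,0],[0,0,0,0,0,0,0],[0,0,0,0,0,-0.3,0],[0,0,0,0,0,-0.3,0],[0,0,0,0,0,-0.3,0],[0,0,0,0,0,0,0],[0,0,0,0,0,0,0]]

```text
clock: 14.75
eef_pos: [441.0, 294.2, 243.7]
tool_rot: [-3.14, -0.002, -0.001]
force: [-0.3, 0.7, -1.1]
width: 85.4
gripper_force: 0.0
```

Run:
```python
from h import *
p=shot("wrist","w5",scale=1.25)
s=ctrl.read_state(); print(s["clock"],np.round(s["eef_pos"],1),np.round(s["tool_rot"],3),s["width"])
for n in("top","scene"):
    q=shot(n,"c_"+n)
    hsv=cv2.cvtColor(q["img"],cv2.COLOR_RGB2HSV)
    for k in("brush_mid","cup0_mid"): print(n,k,[(np.round(d["centre"]),round(d["score"],2),np.round(at(q,d["centre"],86 if k[0]=="b" else 14)[:2])) for d in ctrl.recognise(q,k)[:5]])
a=load("w5")["img"][150:300,150:450]; 
t=load("c_top")["img"][150:300,370:520]
out=np.hstack([cv2.resize(a,(600,300))[:, :],cv2.resize(t,(300,300))[:,:200]]); cv2.imwrite("pics/w5c.png",out[:,:,::-1])
```

```text
14.8 [440.3 293.5 242.4] [ 3.141e+00  0.000e+00 -1.000e-03] 85.52497622364886
top brush_mid []
top cup0_mid []
scene brush_mid [(array([482., 251.]), 0.86, array([432., 292.])), (array([328., 260.]), 0.42, array([640.,  52.])), (array([418., 229.]), 0.19, array([468., 160.]))]
scene cup0_mid []
```

View pics/w5c.png

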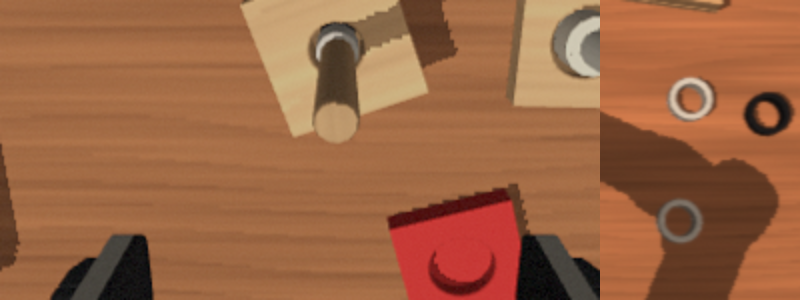

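The brush stands in its stand. In the top crop both steel cups are still where they were, at original pixels (415,199.5) and (410,260.5), and the black one lies to their right.

Run:
```python
from h import *
q=load("c_top"); print([np.round(at(q,c,28)[:2],1) for c in((415,199.5),(410,260.5))])
q=load("c_scene"); print([np.round(at(q,np.array(c)/1.25,28)[:2],1) for c in((303,213),(363,171))])
s=ctrl.read_state(); print(np.round(s["eef_pos"],1))
```

```text
[array([ 552.4, -287.3]), array([ 389.9, -267.8])]
[array([ 553.3, -290.3]), array([ 393.7, -267. ])]
[440.2 293.7 241.5]
```

>>> step_arm:
  series:
    - [[0,0,0,0.007,0.32,0,0],[0,0,0,0.007,0.32,0,0],[0,0,0,0.007,0.32,0,0],[0,0,0,0.007,0.32,0,0],[0,0,0,0.007,0.32,0,0],[0,0,0,0.007,0.32,0,0],[0,0,0,0.007,0.32,0,0],[0,0,0,0.007,0.32,0,0],[0,0,0,0.007,0.32,0,0],[0,0,0,0.007,0.32,0,0],[0,0,0,0.007,0.32,0,0],[0,0,0,0,0,0,0]]

```text
clock: 16.3
eef_pos: [450.1, -242.1, 241.9]
tool_rot: [3.138, 0.001, -0.012]
force: [0.2, 1.0, 0.2]
width: 85.4
gripper_force: 0.0
```

>>> step_arm:
  series:
    - [[0,0,0,0,0,0,0],[0,0,0,0,0,0,0],[0,0,0,0,0,0,0]]

```text
clock: 16.6
eef_pos: [451.7, -232.3, 242.5]
tool_rot: [-3.141, 0.0, 0.002]
force: [-0.9, -1.5, -0.1]
width: 85.6
gripper_force: 0.0
```

Run:
```python
from h import *
p=shot("wrist","w6",scale=1.25)
s=ctrl.read_state(); print(s["clock"],np.round(s["eef_pos"],1),np.round(s["tool_rot"],3),s["width"])
print([(np.round(np.array(d["centre"])*1.25),round(d["score"],2),np.round(at(p,d["centre"],14)[:2])) for d in ctrl.recognise(p,"cup0_mid")[:5]])
```

```text
16.65 [ 451.8 -232.4  242.6] [-3.141e+00  0.000e+00  1.000e-03] 85.27772975910165
[]
```

View pics/w6.png

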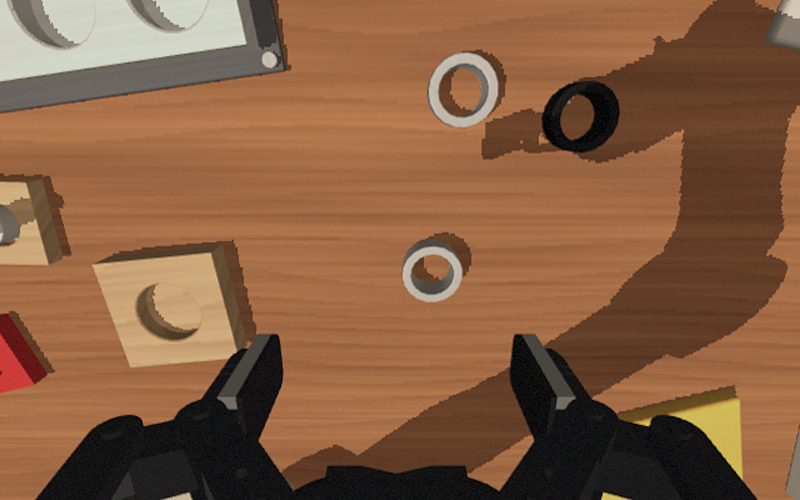

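Wrist view (800 px): far cup rim at (464,90), near cup rim at (434,273), black ring at (580,117), which I leave.

Run:
```python
from h import *
p=load("w6")
print([np.round(at(p,np.array(c)/1.25,28)[:2],1) for c in((464,90),(434,273))])
```

```text
[array([ 555.2, -287.2]), array([ 393.3, -267.9])]
```

>>> step_arm:
  series:
    - [[0,0,0,-0.196,0.117,0,0],[0,0,0,-0.196,0.117,0,0],[0,0,0,0,0,0.3,0],[0,0,0,0,0,0.3,0],[0,0,0,0,0,0.3,0],[0,0,0,0,0,0.3,0],[0,0,0,0,0,0,0],[0,0,0,0,0,0,0],[0,0,0,0,0,0,0]]

```text
clock: 17.6
eef_pos: [394.4, -269.7, 64.9]
tool_rot: [3.139, -0.004, -0.001]
force: [0.1, -0.6, -0.2]
width: 85.5
gripper_force: 0.0
```

Run:
```python
from h import *
p=shot("wrist","w7",scale=1.25)
s=ctrl.read_state(); print(s["clock"],np.round(s["eef_pos"],1),np.round(s["tool_rot"],3),s["width"])
print(np.array(proj(p,[393.3,-268,28]))*1.25)
g=cv2.cvtColor(p["img"],cv2.COLOR_RGB2HSV)
m=((g[:,:,1]<50)&(g[:,:,2]>90)).astype(np.uint8)
n,l,st,c=cv2.connectedComponentsWithStats(m)
for i in range(1,n):
    if st[i,4]>150: print(st[i],np.round(c[i]*1.25))
```

```text
17.65 [ 394.5 -270.    65.2] [ 3.139e+00 -5.000e-03 -1.000e-03] 85.46223669543384
[393.88292078 299.40671014]
[ 266  197   92   84 3587] [389. 298.]
```

>>> step_arm:
  series:
    - [[0,0,0,-0.007,-0.023,0.15,0],[0,0,0,0,0,0.15,0],[0,0,0,0,0,0.07,0],[0,0,0,0,0,0,0],[0,0,0,0,0,0,0],[0,0,0,0,0,0,1],[0,0,0,0,0,0,1],[0,0,0,0,0,0,1],[0,0,0,0,0,0,1],[0,0,0,0,0,0,1]]

```text
clock: 18.65
eef_pos: [392.0, -265.8, 9.9]
tool_rot: [3.14, -0.001, -0.001]
force: [-0.5, 1.9, 14.4]
width: 55.7
gripper_force: 60.5
```

>>> step_arm:
  series:
    - [[0,0,0,0,0,-0.2,1],[0,0,0,0,0,-0.23,1],[0,0,0,0,0,-0.24,1],[0,0,0,0.1975,-0.1706,0,1],[0,0,0,0.1975,-0.1706,0,1],[0,0,0,0.1975,-0.1706,0,1],[0,0,0,0.1975,-0.1706,0,1],[0,0,0,0.1975,-0.1706,0,1],[0,0,0,0.1975,-0.1706,0,1],[0,0,0,0.1975,-0.1706,0,1],[0,0,0,0.1975,-0.1706,0,1],[0,0,0,0,0,0,1]]

```text
clock: 19.85
eef_pos: [633.0, -53.6, 109.2]
tool_rot: [-3.136, -0.005, 0.006]
force: [-0.6, 1.1, -1.4]
width: 55.4
gripper_force: 65.9
```

>>> step_arm:
  series:
    - [[0,0,0,0,0,0,1],[0,0,0,0,0,0,1]]

```text
clock: 20.05
eef_pos: [627.2, -62.4, 108.3]
tool_rot: [3.141, 0.003, -0.002]
force: [-0.7, -0.7, -2.2]
width: 55.2
gripper_force: 65.9
```

Run:
```python
from h import *
p=shot("wrist","w7",scale=1.25)
s=ctrl.read_state(); print(s["clock"],np.round(s["eef_pos"],1),np.round(s["tool_rot"],3),s["width"])
print([np.round(np.array(proj(p,b+[40]))*1.25) for b in([605,113.5],[616.5,26.5],[629,-61])])
e=s["eef_pos"]; print("cup rim at",np.array(proj(p,[e[0],e[1],e[2]+18]))*1.25)
```

```text
20.1 [627.3 -62.7 108.4] [ 3.141e+00  3.000e-03 -3.000e-03] 54.951816436062
[array([ 94., 309.]), array([242., 291.]), array([395., 270.])]
cup rim at [399.40887981 362.64884071]
```

View pics/w7.png

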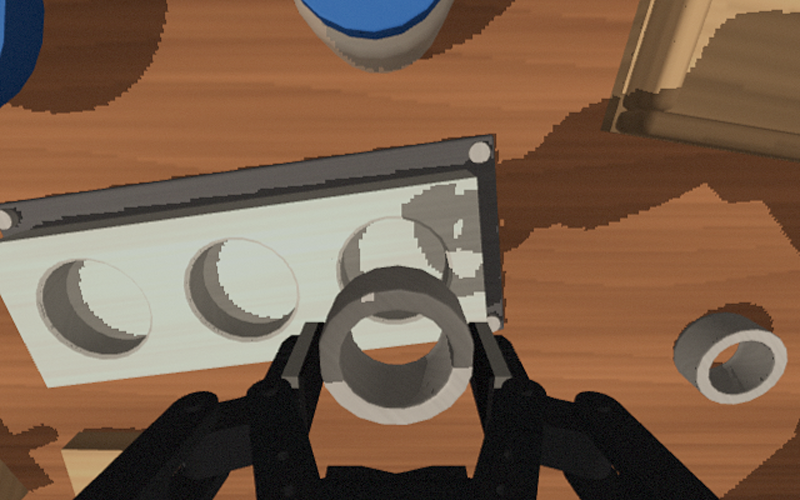

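Bore mouths appear at (94,308), (242,290) and (393,270), within 2 px of prediction. The held cup's rim is at about (397,356), level.

>>> step_arm:
  series:
    - [[0,0,0,0,-0.008,0.19,1],[0,0,0,0,0,0.19,1],[0,0,0,0,0,0,1],[0,0,0,0,0,0,1],[0,0,0,0,0,0.02,1],[0,0,0,0,0,0.02,1],[0,0,0,0,0,0,1]]

```text
clock: 20.8
eef_pos: [628.8, -60.2, 46.2]
tool_rot: [3.141, 0.0, -0.001]
force: [-0.5, -0.5, -1.2]
width: 55.4
gripper_force: 65.9
```

>>> step_arm:
  series:
    - [[0,0,0,0,0,0.015,1],[0,0,0,0,0,0.01,1],[0,0,0,0,0,0,1]]

```text
clock: 21.1
eef_pos: [628.6, -60.2, 42.2]
tool_rot: [3.141, 0.001, -0.001]
force: [-0.8, 0.0, 0.3]
width: 55.3
gripper_force: 66.2
```

Set in cleanly, with no contact force. I release, lift, and go to the second cup at (554.5,-288).

>>> step_arm:
  series:
    - [[0,0,0,0,0,0,0],[0,0,0,0,0,0,0],[0,0,0,0,0,0,0],[0,0,0,0,0,0,0],[0,0,0,0,0,-0.2,0],[0,0,0,0,0,-0.3,0],[0,0,0,0,0,-0.2,0],[0,0,0,-0.1,0.3,0,0],[0,0,0,-0.1,0.3,0,0],[0,0,0,-0.1,0.3,0,0],[0,0,0,-0.1,0.3,0,0],[0,0,0,-0.1,0.3,0,0]]

```text
clock: 22.3
eef_pos: [552.7, -286.6, 147.1]
tool_rot: [3.141, 0.001, -0.001]
force: [0.1, -0.3, 0.1]
width: 85.5
gripper_force: 0.0
```

>>> step_arm:
  series:
    - [[0,0,0,0,0,0,0],[0,0,0,0,0,0,0],[0,0,0,0,0,0,0]]

```text
clock: 22.6
eef_pos: [554.1, -283.3, 147.0]
tool_rot: [-3.14, 0.0, 0.0]
force: [0.9, 0.8, 0.7]
width: 85.4
gripper_force: 0.0
```

Run:
```python
from h import *
p=shot("wrist","w8",scale=1.25)
s=ctrl.read_state(); print(s["clock"],np.round(s["eef_pos"],1),np.round(s["tool_rot"],3),s["width"])
print(np.array(proj(p,[554.5,-288,28]))*1.25)
```

```text
22.65 [ 554.3 -282.8  147. ] [-3.14e+00  0.00e+00  1.00e-03] 85.47342355544698
[404.14610745 244.90015514]
```

View pics/w8.png

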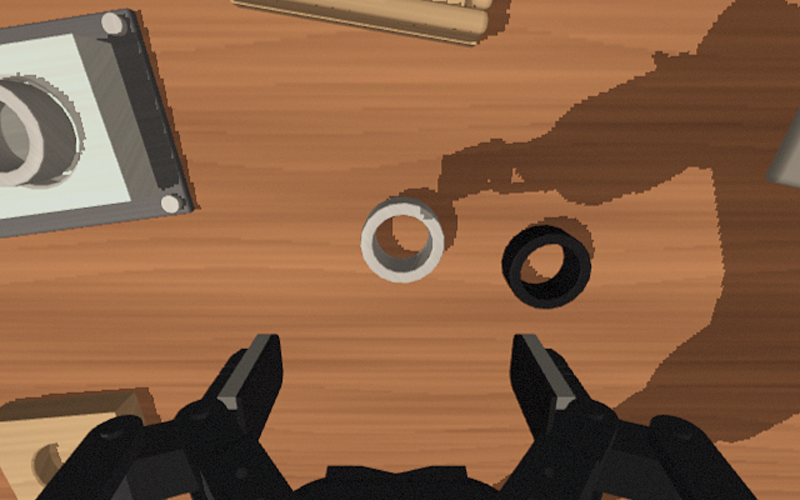

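The second cup's rim is at (402,242), upright, with the black one clear at (547,267).

>>> step_arm:
  series:
    - [[0,0,0,0.005,0.026,0.2,0],[0,0,0,0,0,0.3,0],[0,0,0,0,0,0.25,0],[0,0,0,0,0,0.16,0],[0,0,0,0,0,0,0],[0,0,0,0,0,0,0],[0,0,0,0,0,0,0],[0,0,0,0,0,0,1],[0,0,0,0,0,0,1],[0,0,0,0,0,0,1],[0,0,0,0,0,0,1],[0,0,0,0,0,0,1]]

```text
clock: 23.85
eef_pos: [554.9, -289.1, 12.4]
tool_rot: [3.141, -0.001, -0.001]
force: [-0.9, 0.5, 8.4]
width: 54.8
gripper_force: 61.8
```

>>> step_arm:
  series:
    - [[0,0,0,0,0,-0.2,1],[0,0,0,0,0,-0.25,1],[0,0,0,0,0,-0.25,1],[0,0,0,0.036,-0.298,0,1],[0,0,0,0.036,-0.298,0,1],[0,0,0,0.036,-0.298,0,1],[0,0,0,0.036,-0.298,0,1],[0,0,0,0.036,-0.298,0,1],[0,0,0,0.036,-0.298,0,1],[0,0,0,0.036,-0.298,0,1],[0,0,0,0.036,-0.298,0,1],[0,0,0,0.036,-0.298,0,1]]

```text
clock: 25.05
eef_pos: [603.1, 115.0, 115.7]
tool_rot: [3.141, 0.001, -0.001]
force: [1.4, 0.5, -2.5]
width: 54.8
gripper_force: 65.4
```

>>> step_arm:
  series:
    - [[0,0,0,0,0,0,1],[0,0,0,0,0,0,1],[0,0,0,0,0,0,1],[0,0,0,0,0,0,1]]

```text
clock: 25.45
eef_pos: [603.2, 111.2, 115.4]
tool_rot: [3.14, 0.001, -0.004]
force: [0.8, -0.3, -0.9]
width: 54.8
gripper_force: 65.4
```

Run:
```python
from h import *
p=shot("wrist","w9",scale=1.25)
s=ctrl.read_state(); print(s["clock"],np.round(s["eef_pos"],1),np.round(s["tool_rot"],3),s["width"])
print([np.round(np.array(proj(p,b+[40]))*1.25) for b in([605,113.5],[616.5,26.5],[629,-61])])
e=s["eef_pos"]; print("cup rim at",np.array(proj(p,[e[0],e[1],e[2]+16]))*1.25)
```

```text
25.5 [603.2 111.4 115.4] [ 3.141e+00  1.000e-03 -4.000e-03] 54.83551222023098
[array([393., 266.]), array([546., 246.]), array([705., 224.])]
cup rim at [397.87265489 359.26501981]
```

View pics/w9.png

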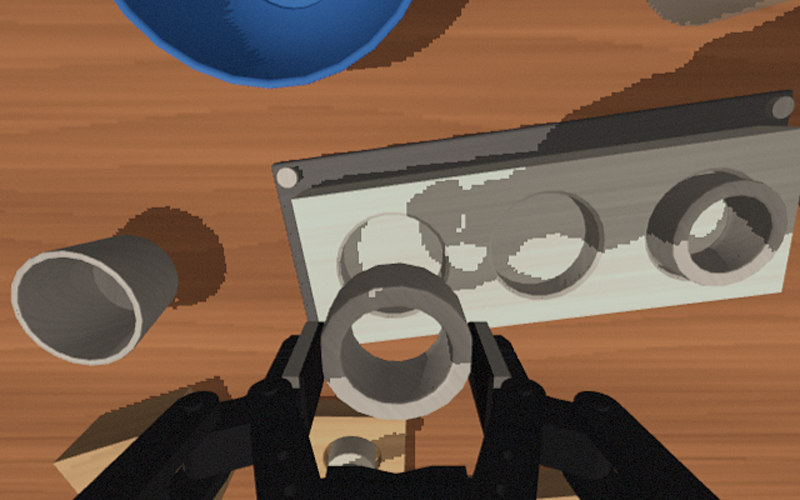

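>>> step_arm:
  series:
    - [[0,0,0,0.003,-0.014,0.2,1],[0,0,0,0,0,0.2,1],[0,0,0,0,0,0,1],[0,0,0,0,0,0,1],[0,0,0,0,0,0.02,1],[0,0,0,0,0,0.02,1],[0,0,0,0,0,0,1]]

```text
clock: 26.2
eef_pos: [603.9, 115.5, 50.0]
tool_rot: [-3.141, 0.0, -0.001]
force: [0.6, -0.3, -1.8]
width: 54.7
gripper_force: 65.4
```

>>> step_arm:
  series:
    - [[0,0,0,0,0.008,0.012,1],[0,0,0,0,0,0.015,1],[0,0,0,0,0,0.01,1],[0,0,0,0,0,0,1],[0,0,0,0,0,0,1]]

```text
clock: 26.7
eef_pos: [603.8, 114.2, 44.4]
tool_rot: [3.141, 0.001, -0.001]
force: [-1.8, -1.4, 4.5]
width: 55.0
gripper_force: 66.1
```

>>> step_arm:
  series:
    - [[0,0,0,0,0,0,0],[0,0,0,0,0,0,0],[0,0,0,0,0,0,0],[0,0,0,0,0,0,0],[0,0,0,0,0,-0.3,0],[0,0,0,0,0,-0.3,0],[0,0,0,0,0,-0.3,0],[0,0,0,-0.274,-0.053,0,0],[0,0,0,-0.274,-0.053,0,0],[0,0,0,-0.274,-0.053,0,0],[0,0,0,-0.274,-0.053,0,0],[0,0,0,0,0,0,0]]

```text
clock: 27.9
eef_pos: [432.9, 146.8, 178.9]
tool_rot: [3.14, 0.007, 0.004]
force: [0.5, -0.5, 0.6]
width: 85.5
gripper_force: 0.0
```

>>> step_arm:
  series:
    - [[0,0,0,0,0,0,0],[0,0,0,0,0,0,0],[0,0,0,0,0,0,0]]

```text
clock: 28.2
eef_pos: [440.8, 146.2, 179.0]
tool_rot: [-3.141, -0.0, -0.003]
force: [-0.1, -0.2, 0.5]
width: 85.4
gripper_force: 0.0
```

Run:
```python
from h import *
p=shot("wrist","w10",scale=1.25)
s=ctrl.read_state(); print(s["clock"],np.round(s["eef_pos"],1),np.round(s["tool_rot"],3),s["width"])
print([np.round(np.array(proj(p,b))*1.25) for b in([439,146,90],[439,144,18],[606,114,60],[606,114,40],[630,-60.5,60])])
```

```text
28.25 [440.5 146.1 178.8] [-3.141e+00  0.000e+00 -3.000e-03] 85.21502915735638
[array([398., 263.]), array([400., 231.]), array([455., -42.]), array([451., -30.]), array([788., -97.])]
```

View pics/w10.png

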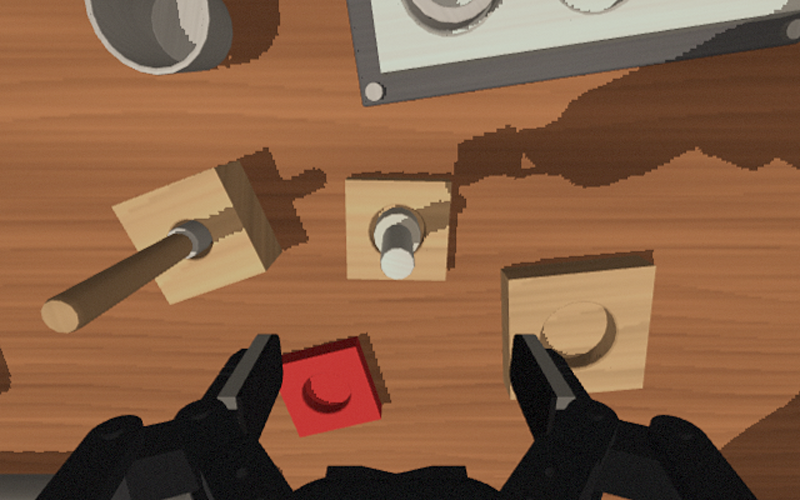

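Drift top at (397,264) and its stand centred at (398,230), both as predicted, with the brush still upright. Now I grasp the drift.

>>> step_arm:
  series:
    - [[0,0,0,-0.003,0,0.25,0],[0,0,0,0,0,0.25,0],[0,0,0,0,0,0.25,0],[0,0,0,0,0,0.15,0],[0,0,0,0,0,0.07,0],[0,0,0,0,0,0,0],[0,0,0,0,0,0,0],[0,0,0,0,0,0,1],[0,0,0,0,0,0,1],[0,0,0,0,0,0,1],[0,0,0,0,0,0,1],[0,0,0,0,0,0,1]]

```text
clock: 29.45
eef_pos: [439.0, 146.3, 33.9]
tool_rot: [-3.141, 0.0, -0.001]
force: [0.7, -0.7, 4.1]
width: 20.8
gripper_force: 58.3
```

>>> step_arm:
  series:
    - [[0,0,0,0,0,0,1],[0,0,0,0,0,0,1]]

```text
clock: 29.65
eef_pos: [439.0, 146.3, 33.9]
tool_rot: [-3.142, 0.0, -0.001]
force: [-0.8, -0.4, 5.8]
width: 20.6
gripper_force: 58.3
```

>>> step_arm:
  series:
    - [[0,0,0,0,0,-0.2,1],[0,0,0,0,0,-0.22,1],[0,0,0,0,0,-0.22,1],[0,0,0,0,0,0,1],[0,0,0,0.278,0.01,0,1],[0,0,0,0.278,0.01,0,1],[0,0,0,0.278,0.01,0,1],[0,0,0,0.278,0.01,0,1],[0,0,0,0,0,0,1],[0,0,0,0,0,0,1],[0,0,0,0,0,0,1]]

```text
clock: 30.75
eef_pos: [603.6, 140.1, 127.9]
tool_rot: [3.141, 0.005, -0.0]
force: [-0.0, -0.2, -2.3]
width: 20.5
gripper_force: 59.2
```

Run:
```python
from h import *
p=shot("wrist","w11",scale=1.25)
s=ctrl.read_state(); print(s["clock"],np.round(s["eef_pos"],1),np.round(s["tool_rot"],3),s["width"])
e=s["eef_pos"]
print([np.round(np.array(proj(p,b))*1.25) for b in([606,114,60],[606,114,40],[630,-60.5,60],[e[0],e[1],e[2]-28],[e[0],e[1],e[2]+56])])
```

```text
30.8 [603.7 140.3 128.4] [ 3.141  0.004 -0.   ] 20.843171791713548
[array([444., 269.]), array([440., 257.]), array([768., 227.]), array([397., 305.]), array([399., 446.])]
```

View pics/w11.png

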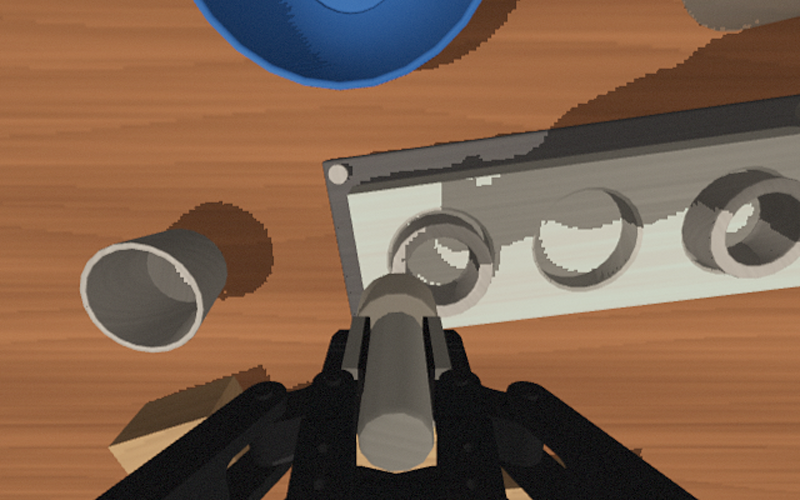

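Cup seated in the left bore, rim around (443,265). Drift held upright. I start tapping on its left side.

>>> step_arm:
  series:
    - [[0,0,0,0.013,0,0.12,1],[0,0,0,0,0,0.12,1],[0,0,0,0,0,0,1],[0,0,0,0,0,0,1],[0,0,0,0,0,0.02,1],[0,0,0,0,0,0.013,1],[0,0,0,0,0,0,1]]

```text
clock: 31.5
eef_pos: [607.6, 140.1, 88.7]
tool_rot: [-3.142, 0.001, -0.001]
force: [-0.5, -0.8, -3.1]
width: 20.4
gripper_force: 59.2
```

>>> step_arm:
  series:
    - [[0,0,0,0,0,0.013,1],[0,0,0,0,0,0,1],[0,0,0,0,0,0,1]]

```text
clock: 31.8
eef_pos: [608.1, 140.6, 87.2]
tool_rot: [-3.141, -0.0, -0.001]
force: [0.0, 0.5, 3.8]
width: 21.1
gripper_force: 59.8
```

>>> step_arm:
  series:
    - [[0,0,0,0,0,0.013,1],[0,0,0,0,0,0.007,1],[0,0,0,0,0,0,1]]

```text
clock: 32.1
eef_pos: [608.3, 142.2, 84.8]
tool_rot: [-3.139, -0.001, -0.0]
force: [-0.9, 2.3, 6.6]
width: 20.4
gripper_force: 59.9
```

>>> step_arm:
  series:
    - [[0,0,0,0,0,-0.08,1],[0,0,0,-0.006,0.177,0,1],[0,0,0,-0.006,0.177,0,1],[0,0,0,0,0,0,1],[0,0,0,0,0,0,1],[0,0,0,0,0,0.04,1],[0,0,0,0,0,0.015,1],[0,0,0,0,0,0.015,1],[0,0,0,0,0,0,1]]

```text
clock: 33.0
eef_pos: [606.2, 86.8, 85.5]
tool_rot: [3.14, 0.0, -0.001]
force: [-1.1, -2.4, 4.5]
width: 20.6
gripper_force: 60.3
```

>>> step_arm:
  series:
    - [[0,0,0,0,0,0.013,1],[0,0,0,0,0,0.01,1],[0,0,0,0,0,0,1]]

```text
clock: 33.3
eef_pos: [606.6, 85.2, 82.7]
tool_rot: [3.138, -0.001, -0.001]
force: [-0.9, -5.0, 8.4]
width: 20.7
gripper_force: 60.6
```

>>> step_arm:
  series:
    - [[0,0,0,0,0,-0.08,1],[0,0,0,0,-0.177,0,1],[0,0,0,0,-0.177,0,1],[0,0,0,0,0,0,1],[0,0,0,0,0,0,1],[0,0,0,0,0,0.05,1],[0,0,0,0,0,0.015,1],[0,0,0,0,0,0.015,1],[0,0,0,0,0,0.015,1],[0,0,0,0,0,0,1]]

```text
clock: 34.3
eef_pos: [606.3, 142.6, 80.5]
tool_rot: [-3.138, -0.001, -0.001]
force: [-1.3, 5.0, 7.7]
width: 20.8
gripper_force: 60.3
```

>>> step_arm:
  series:
    - [[0,0,0,0,0,-0.08,1],[0,0,0,0,0.175,0,1],[0,0,0,0,0.175,0,1],[0,0,0,0,0,0,1],[0,0,0,0,0,0,1],[0,0,0,0,0,0.05,1],[0,0,0,0,0,0.015,1],[0,0,0,0,0,0.015,1],[0,0,0,0,0,0.015,1],[0,0,0,0,0,0,1]]

```text
clock: 35.3
eef_pos: [606.9, 85.3, 78.1]
tool_rot: [3.138, -0.001, -0.002]
force: [-0.2, -5.7, 8.6]
width: 20.9
gripper_force: 60.8
```

>>> step_arm:
  series:
    - [[0,0,0,0,0,-0.08,1],[0,0,0,0,-0.175,0,1],[0,0,0,0,-0.175,0,1],[0,0,0,0,0,0,1],[0,0,0,0,0,0,1],[0,0,0,0,0,0.05,1],[0,0,0,0,0,0.015,1],[0,0,0,0,0,0.015,1],[0,0,0,0,0,0.015,1],[0,0,0,0,0,0,1]]

```text
clock: 36.3
eef_pos: [606.2, 142.7, 76.0]
tool_rot: [-3.138, -0.001, -0.001]
force: [-2.3, 4.3, 8.2]
width: 20.8
gripper_force: 60.6
```

>>> step_arm:
  series:
    - [[0,0,0,0,0,-0.08,1],[0,0,0,0,0.175,0,1],[0,0,0,0,0.175,0,1],[0,0,0,0,0,0,1],[0,0,0,0,0,0,1],[0,0,0,0,0,0.05,1],[0,0,0,0,0,0.015,1],[0,0,0,0,0,0.015,1],[0,0,0,0,0,0.013,1],[0,0,0,0,0,0,1]]

```text
clock: 37.3
eef_pos: [606.9, 86.7, 75.5]
tool_rot: [3.139, -0.002, -0.001]
force: [-3.6, -4.2, 19.1]
width: 20.8
gripper_force: 62.2
```

>>> step_arm:
  series:
    - [[0,0,0,0,0,0.01,1],[0,0,0,0,0,0,1]]

```text
clock: 37.5
eef_pos: [607.1, 86.6, 75.3]
tool_rot: [3.139, -0.002, -0.001]
force: [-5.2, -5.4, 29.2]
width: 20.8
gripper_force: 63.1
```

>>> step_arm:
  series:
    - [[0,0,0,0,0,-0.08,1],[0,0,0,0,-0.175,0,1],[0,0,0,0,-0.175,0,1],[0,0,0,0,0,0,1],[0,0,0,0,0,0,1],[0,0,0,0,0,0.05,1],[0,0,0,0,0,0.012,1],[0,0,0,0,0,0.01,1],[0,0,0,0,0,0.005,1],[0,0,0,0,0,0,1]]

```text
clock: 38.5
eef_pos: [606.7, 140.6, 75.3]
tool_rot: [-3.141, -0.002, -0.002]
force: [-6.9, 1.1, 25.5]
width: 20.6
gripper_force: 62.4
```

>>> step_arm:
  series:
    - [[0,0,0,0,0,-0.25,1],[0,0,0,0.04,0.292,0,1],[0,0,0,0.04,0.292,0,1],[0,0,0,0.04,0.292,0,1],[0,0,0,0.04,0.292,0,1],[0,0,0,0,0,0,1],[0,0,0,0,0,0,1],[0,0,0,0,0,0.12,1],[0,0,0,0,0,0,1],[0,0,0,0,0,0,1]]

```text
clock: 39.5
eef_pos: [628.9, -34.0, 90.7]
tool_rot: [-3.141, 0.003, 0.0]
force: [1.3, 0.5, -2.2]
width: 20.5
gripper_force: 59.5
```

>>> step_arm:
  series:
    - [[0,0,0,0.005,0,0.02,1],[0,0,0,0,0,0.015,1],[0,0,0,0,0,0.015,1],[0,0,0,0,0,0,1]]

```text
clock: 39.9
eef_pos: [631.3, -33.1, 85.4]
tool_rot: [-3.14, -0.001, -0.0]
force: [-2.4, 3.4, 6.6]
width: 20.5
gripper_force: 60.5
```

>>> step_arm:
  series:
    - [[0,0,0,0,0,-0.08,1],[0,0,0,-0.003,0.175,0,1],[0,0,0,0,0.175,0,1],[0,0,0,0,0,0,1],[0,0,0,0,0,0,1],[0,0,0,0,0,0.05,1],[0,0,0,0,0,0.015,1],[0,0,0,0,0,0.015,1],[0,0,0,0,0,0.015,1],[0,0,0,0,0,0,1]]

```text
clock: 40.9
eef_pos: [631.3, -89.3, 83.0]
tool_rot: [3.138, -0.002, -0.001]
force: [0.1, -4.3, 8.2]
width: 20.6
gripper_force: 60.8
```

>>> step_arm:
  series:
    - [[0,0,0,0,0,-0.08,1],[0,0,0,0,-0.175,0,1],[0,0,0,0,-0.175,0,1],[0,0,0,0,0,0,1],[0,0,0,0,0,0,1],[0,0,0,0,0,0.05,1],[0,0,0,0,0,0.015,1],[0,0,0,0,0,0.015,1],[0,0,0,0,0,0.015,1],[0,0,0,0,0,0,1]]

```text
clock: 41.9
eef_pos: [630.3, -32.7, 80.6]
tool_rot: [-3.138, -0.0, -0.001]
force: [-2.2, 5.5, 10.7]
width: 20.6
gripper_force: 61.0
```

>>> step_arm:
  series:
    - [[0,0,0,0,0,-0.08,1],[0,0,0,0,0.175,0,1],[0,0,0,0,0.175,0,1],[0,0,0,0,0,0,1],[0,0,0,0,0,0,1],[0,0,0,0,0,0.05,1],[0,0,0,0,0,0.015,1],[0,0,0,0,0,0.015,1],[0,0,0,0,0,0.015,1],[0,0,0,0,0,0,1]]

```text
clock: 42.9
eef_pos: [631.0, -90.0, 78.4]
tool_rot: [3.137, -0.002, -0.001]
force: [-0.1, -5.7, 7.1]
width: 20.9
gripper_force: 61.0
```

>>> step_arm:
  series:
    - [[0,0,0,0,0,-0.08,1],[0,0,0,0,-0.175,0,1],[0,0,0,0,-0.175,0,1],[0,0,0,0,0,0,1],[0,0,0,0,0,0,1],[0,0,0,0,0,0.05,1],[0,0,0,0,0,0.015,1],[0,0,0,0,0,0.015,1],[0,0,0,0,0,0.015,1],[0,0,0,0,0,0,1]]

```text
clock: 43.9
eef_pos: [630.3, -32.8, 76.0]
tool_rot: [-3.138, -0.0, -0.001]
force: [-3.0, 5.0, 9.9]
width: 20.7
gripper_force: 61.1
```

>>> step_arm:
  series:
    - [[0,0,0,0,0,-0.08,1],[0,0,0,0,0.175,0,1],[0,0,0,0,0.175,0,1],[0,0,0,0,0,0,1],[0,0,0,0,0,0,1],[0,0,0,0,0,0.05,1],[0,0,0,0,0,0.015,1],[0,0,0,0,0,0.015,1],[0,0,0,0,0,0.015,1],[0,0,0,0,0,0,1]]

```text
clock: 44.9
eef_pos: [631.2, -88.9, 75.5]
tool_rot: [3.138, -0.002, -0.001]
force: [-3.3, -3.9, 18.8]
width: 21.1
gripper_force: 62.2
```

>>> step_arm:
  series:
    - [[0,0,0,0,0,-0.08,1],[0,0,0,0,-0.175,0,1],[0,0,0,0,-0.175,0,1],[0,0,0,0,0,0,1],[0,0,0,0,0,0,1],[0,0,0,0,0,0.05,1],[0,0,0,0,0,0.015,1],[0,0,0,0,0,0.012,1],[0,0,0,0,0,0.008,1],[0,0,0,0,0,0,1]]

```text
clock: 45.9
eef_pos: [630.8, -35.1, 75.3]
tool_rot: [3.142, -0.001, -0.002]
force: [-5.9, 1.9, 24.6]
width: 20.8
gripper_force: 62.5
```

>>> step_arm:
  series:
    - [[0,0,0,0,0,-0.08,1],[0,0,0,0,0.175,0,1],[0,0,0,0,0.175,0,1],[0,0,0,0,0,0,1],[0,0,0,0,0,0,1],[0,0,0,0,0,0.05,1],[0,0,0,0,0,0.012,1],[0,0,0,0,0,0.01,1],[0,0,0,0,0,0.008,1],[0,0,0,0,0,0,1]]

```text
clock: 46.9
eef_pos: [630.9, -87.1, 75.3]
tool_rot: [3.14, -0.002, -0.0]
force: [-5.3, -1.2, 24.2]
width: 20.2
gripper_force: 62.5
```

>>> step_arm:
  series:
    - [[0,0,0,0,0,-0.2,1],[0,0,0,0,0,-0.2,1],[0,0,0,-0.1596,-0.1946,0,1],[0,0,0,-0.1596,-0.1946,0,1],[0,0,0,-0.1596,-0.1946,0,1],[0,0,0,-0.1596,-0.1946,0,1],[0,0,0,-0.1596,-0.1946,0,1],[0,0,0,-0.1596,-0.1946,0,1],[0,0,0,-0.1596,-0.1946,0,1],[0,0,0,-0.1596,-0.1946,0,1],[0,0,0,0,0,0,1],[0,0,0,0,0,0,1]]

```text
clock: 48.1
eef_pos: [437.9, 147.8, 131.8]
tool_rot: [-3.141, 0.001, 0.003]
force: [1.0, 0.1, -2.9]
width: 20.6
gripper_force: 59.7
```

>>> step_arm:
  series:
    - [[0,0,0,0,0,0,1],[0,0,0,0,0,0,1]]

```text
clock: 48.3
eef_pos: [439.3, 145.3, 131.7]
tool_rot: [3.141, 0.001, -0.003]
force: [0.5, 0.1, -2.1]
width: 20.4
gripper_force: 59.7
```

Run:
```python
from h import *
p=shot("wrist","w12",scale=1.25)
s=ctrl.read_state(); print(s["clock"],np.round(s["eef_pos"],1),np.round(s["tool_rot"],3),s["width"])
e=s["eef_pos"]
print([np.round(np.array(proj(p,b))*1.25) for b in([439,144.5,18],[e[0],e[1],e[2]-28],[e[0],e[1],e[2]+56])])
```

```text
48.35 [439.2 145.2 131.7] [ 3.141e+00  1.000e-03 -3.000e-03] 20.482838416305498
[array([398., 248.]), array([398., 305.]), array([400., 444.])]
```

View pics/w12.png

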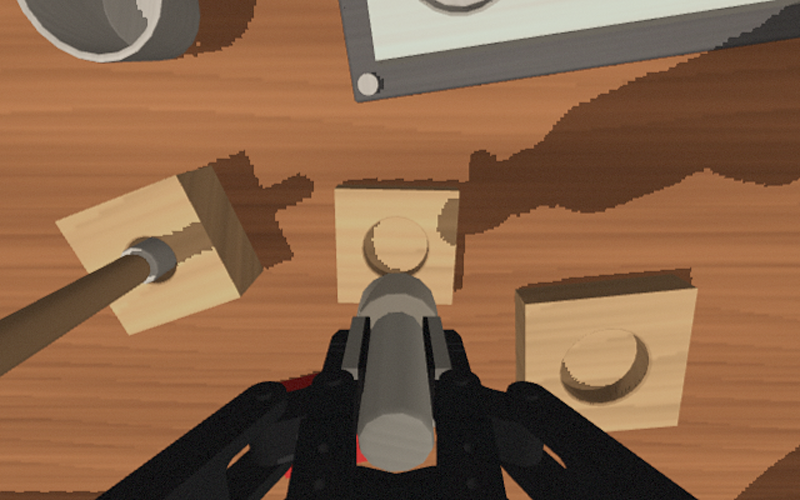

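The stand hole is at (395,247) and the drift is straight in the gripper. I lower it in.

>>> step_arm:
  series:
    - [[0,0,0,0,-0.006,0.2,1],[0,0,0,0,0,0.2,1],[0,0,0,0,0,0.1,1],[0,0,0,0,0,0,1],[0,0,0,0,0,0.06,1],[0,0,0,0,0,0.05,1],[0,0,0,0,0,0.03,1],[0,0,0,0,0,0,1],[0,0,0,0,0,0,1]]

```text
clock: 49.25
eef_pos: [438.6, 147.1, 36.1]
tool_rot: [-3.141, 0.001, -0.001]
force: [0.3, -0.6, -1.9]
width: 20.6
gripper_force: 59.7
```

>>> step_arm:
  series:
    - [[0,0,0,0,0,0.012,1],[0,0,0,0,0,0,1],[0,0,0,0,0,0,0],[0,0,0,0,0,0,0],[0,0,0,0,0,0,0],[0,0,0,0,0,0,0],[0,0,0,0,0,-0.2,0],[0,0,0,0,0,-0.3,0],[0,0,0,0,0,-0.3,0],[0,0,0,0,0,-0.3,0],[0,0,0,0,0,0,0],[0,0,0,0,0,0,0]]

```text
clock: 50.45
eef_pos: [439.2, 146.9, 200.2]
tool_rot: [-3.141, -0.002, -0.002]
force: [-0.5, -0.5, 0.2]
width: 85.6
gripper_force: 0.0
```

>>> step_arm:
  series:
    - [[0,0,0,0.18,0.26,0,0],[0,0,0,0.18,0.26,0,0],[0,0,0,0.18,0.26,0,0],[0,0,0,0,0,0,0],[0,0,0,0,0,0,0],[0,0,0,0,0,0,0],[0,0,0,0,0,0,0]]

```text
clock: 51.15
eef_pos: [518.4, 31.5, 198.5]
tool_rot: [-3.141, 0.003, 0.002]
force: [0.3, 0.3, 0.4]
width: 85.3
gripper_force: 0.0
```

Run:
```python
from h import *
p=shot("wrist","w13",scale=1.25)
s=ctrl.read_state(); print(s["clock"],np.round(s["eef_pos"],1),np.round(s["tool_rot"],3),s["width"])
print([np.round(np.array(proj(p,b))*1.25) for b in([606,114,48],[629.5,-60.5,48],[606,114,40],[629.5,-60.5,40],[439,145,90])])
```

```text
51.2 [518.7  31.4 198.7] [-3.141e+00  2.000e-03  1.000e-03] 85.14286172861858
[array([277., 109.]), array([536.,  72.]), array([280., 109.]), array([532.,  73.]), array([240., 354.])]
```

View pics/w13.png

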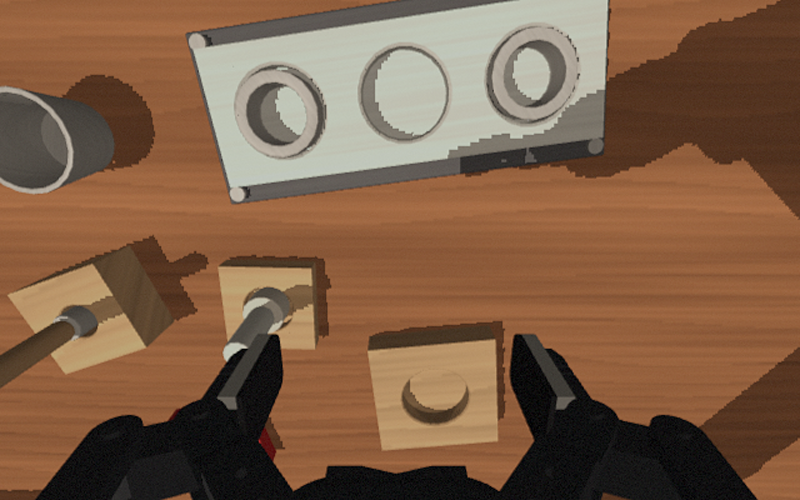

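Both cups sit low and level in the outer bores, rims at (277,110) and (535,74). The drift and brush are upright in their stands and the pot is standing. Only two steel cups were ever present. Handing in.

```bash
python3 -c "
from cell import ctrl
print(ctrl.finish_job())"
```

```text
the job is handed in; nothing more can be done
None
```

I handed the job in at about 51 s on the robot clock; the hand-in call returned no verdict. The bores are greased, both cups present are driven home in the left and right bores with the drift, the brush and drift are back in their stands, and the bystanders weren't touched.

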